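# Sieve the brass pins out from the nylon rollers

## Task

Pick up the wooden sieve by its black handle, keep it level and carry it smoothly to the blue tray, and shake it from side to side over the tray until all four brass pins have fallen through the slots into the tray and only the two white rollers are left in the sieve. Then stand the sieve, with the rollers still in it, back on the middle of the green mat and let go. Do not touch the pins or rollers with the gripper, and leave the other things on the bench where they are.

Things in the scene. Friction and masses are not known exactly. Their poses are not given: they have to be found in the camera images.
- sieve: Open box sieve, light wooden frame 156 (x) x 172 (y) x 60 mm high, walls 6 mm; with its load about 0.8 kg. Origin: centre of the underside, z up. It stands on the mat at the start, its x within 0.35 rad of world x. Floor, across y: slot, trough, slot (24 mm wide, filled by the rollers), trough, slot. Quick strokes of 60 to 80 mm along its y, to and fro, shake the pins out.
- sieve_grip (a point): Centre of the sieve's black bar handle, 115 mm above the sieve's underside, over its middle; axes as the sieve's. The bar runs along x: 164 mm long, 18 mm wide (y), 22 mm high, on a flat post at each end, with the space beneath it open down to the rollers, whose tops lie about 53 mm above the underside.
- trough_left (a point): Middle of the left (y = +34 mm) steel trough along the sieve's x, 44 mm wide (y), its sides rising outward at 8 degrees, with two pins end to end at the start. The pins roll out if the sieve leans sideways (about x) more than 8 degrees or speeds up or brakes along its y at more than about 1.5 m/s2.
- trough_right (a point): Middle of the right (y = -34 mm) trough, made and loaded like the left one.
- slot_left (a point): Middle of the left (y = +68 mm) outer slot of the sieve's floor, along x, 24 mm wide and 144 mm long, open below, between trough and frame. The shaken pins drop through here.
- slot_right (a point): Middle of the right (y = -68 mm) outer slot, like the left one.
- tray: Open blue sheet-metal tray, fixed to the bench, outside 200 (x) x 290 (y) x 55 mm high, walls and floor 4 mm. Origin: centre of its underside, z up; y is its long side; x is within 0.15 rad of world x. It may stand left or right of the mat.
- mat: Flat green square mat, 210 x 210 x 4 mm, fixed to the bench. Origin: centre of its underside, z up; its top is 4 mm above the bench.
- pin_0: Solid brass pin, 16 mm diameter x 60 mm long, 0.05 kg. Origin: its centre; x along its axis. It lies in the sieve at the start.
- pin_1: Solid brass pin, 16 mm diameter x 60 mm long, 0.05 kg. Origin: its centre; x along its axis. It lies in the sieve at the start.
- pin_2: Solid brass pin, 16 mm diameter x 60 mm long, 0.05 kg. Origin: its centre; x along its axis. It lies in the sieve at the start.
- pin_3: Solid brass pin, 16 mm diameter x 60 mm long, 0.05 kg. Origin: its centre; x along its axis. It lies in the sieve at the start.
- roller_0: White nylon roller with a dark bore, 40 mm diameter x 60 mm long, about 0.1 kg; too thick for the slots. Origin: its centre; x along its axis. It lies in the sieve's middle slot at the start.
- roller_1: White nylon roller with a dark bore, 40 mm diameter x 60 mm long, about 0.1 kg; too thick for the slots. Origin: its centre; x along its axis. It lies in the sieve's middle slot at the start.
- mug: Bystander: white mug. Origin: centre of its underside.
- sanding_block: Bystander: brown sanding block. Origin: centre of its underside.
- duct_tape: Bystander: grey roll of duct tape. Origin: centre of its underside.
- wrench: Bystander: steel combination wrench. Origin: centre of its underside.
- padlock: Bystander: brass padlock. Origin: centre of its underside.
- jar_screws: Bystander: glass jar of screws with a white lid. Origin: centre of its underside.
Things that resemble listed ones, but are neither listed nor needed, are in the scene too. What is shaped like the roller_1 but pink or red is not meant. What is shaped like the roller_0 but orange or pink is not meant.

How it is judged:
By the outcome, as a careful person would: the job done as asked, in the order asked, and still so for the second after the job is handed in, with the robot touching nothing.
It also fails if it takes over 64 s, if anything falls off the work surface, if the arm or the gripper's body presses on something with over 40 N, if the wrist force passes 120 N, or if a joint passes its speed limit or range.

## Robot

A 6-joint arm with a two-finger parallel gripper is mounted at the origin on a cart in front of the work surface, level with it; the furniture and walls round the work are solid. World frame = base frame: x ahead of the robot, y to its left, z up, the work surface at z = 0. Lengths are in m, angles in rad, forces in N, time in s.
With the tool pointing down it reaches from about 0.4 to 0.825 m from the base axis. Payload 7 kg.
Tool frame: the origin (TCP) lies at the very end of the fingers, on their centre line; the grasp point (between the pads) lies 19 mm behind it (arm.grip_point_offset is the distance from the TCP to the grasp point, in m); z points along the fingers, y is the line along which they close (so a half turn about z gives the same grasp; the last joint's range is limited). The gripper opens to 88 mm and grips with 3 to 60 N. Pads are 19 mm wide; open, the fingers measure 130 mm over their backs; the gripper's body (78 mm by 193 mm) begins 47 mm behind the grasp point.
Start: joints at [1.602, 0.359, 0.012, 0, -1.224, -0.288], TCP at [0.171, 0.653, 0.193] pointing down, gripper open.
Joint ranges: [-3.07, 3.07], [-1.43, 2.12], [-1.02, 1.25], [-3.03, 1.67], [-3.05, -0], [-3.03, 3.03]. Speed limits (rad/s): [2.39, 2.39, 3.01, 3.14, 3.14, 3.14].

## Interface

Orientations are given as [roll, pitch, yaw] about the fixed x, y, z axes, in that order (R = Rz(yaw) Ry(pitch) Rx(roll)).
In Python, from station import arm, cams gives the robot as it stands.
- The arm moves only by the shell command python3 -m handwheel 'ROWS' [FORCE]. ROWS is JSON, a list that holds one entry, the list of rows, each a list of 7 numbers: the shift along the tool's x, y, z normalised to -1 to 1, where 1 is 0.08 m, then the turn, a rotation vector about the tool's x, y, z normalised to -1 to 1, where 1 is 0.5 rad, then the closure in counts, from 0 (fully open) to 255 (shut). In form: [[[x, y, z, wx, wy, wz, hand], ...]]. A call has 1 to 5 rows; each row is the pose to reach, as a shift and turn from the pose commanded when the call began, along the tool's axes at that moment; what a row does not reach only later rows make up. A row lasts 1/8 s, in which the tool goes at most 62.5 mm and 10.7 degrees, less where a joint would pass 70% of its speed; a pose out of reach is approached as far as the arm can. A call with a number of a shift or a turn outside -1 to 1 is refused whole. A call with a gripper value outside its range is refused whole. The fingers move at their own pace and stop on an object; FORCE is the grip in N (left out, the last holds). Time passes only in rows, so rows that repeat a pose let the fingers close. It gives the time, the measured TCP pose, the force, the opening and the grip force at its end, in the units of the state.
- arm.get_state(): the state, without advancing time (a new reading comes with each control period).
- cams.grab_frame(name): name is "scene" or "top" or "wrist"; returns the picture (480x640x3 uint8, blue, green, red); there is no depth.
- cams.camera_info(name): a dict with "camera_matrix" (3x3 intrinsics, pixels), "R" (3x3) and "t" (3): a world point X has camera coordinates R X + t; the wrist camera has in their place "hand_eye" (4x4, takes a point from camera to tool coordinates, whose origin is the TCP and whose axes are the flange's). Camera axes: x right, y down, z forward; pixel columns grow to the right and rows downward; lengths in m; the calibration is good to about 2 mm. The wrist camera is an equidistant fisheye: a pixel r from the principal point sees the ray r / f radians off the axis. A picture is of the moment at which its call begins: read the wrist's pose just before it. camera_info takes no time and is no camera call.
- arm.job_done(): hands the job in; it is judged then, once.
The state is a dict: "t": time; "q": joint angles; "qd": joint speeds; "joint_efforts": joint torques, N m; "eef_pos": TCP position; "ee_rot": TCP orientation; "force": force on the tool from outside, world axes, zero at the start; "moment": the same for the moment, N m; "width": finger opening in m; "gripper_force": force on a finger pad.
Only numpy, scipy, OpenCV 4.12 (cv2) and the standard library are available. Lean on these libraries where they do the work, as an engineer would, in place of code of your own. Each camera call takes 0.05 s, during which the arm holds its last target. There are 200 camera calls.

## Working session

There is one attempt and no reset: what is moved stays moved. The work goes in short steps, Python scripts to look and compute and a shell command to move; the robot and the scene stay as the last step left them, time stands still between calls to the robot, and variables do not carry over. Pictures are saved under pics/ and viewed, at most 10 in all, crops included, and the job is handed in when it is done.

```bash
mkdir -p pics; ls
python3 - <<'E'
from station import arm,cams
import cv2,numpy as np
s=arm.get_state();print(s['t'],s['eef_pos'],s['ee_rot'],s['width'])
for n in('scene','top'):
    f=cams.grab_frame(n);cv2.imwrite(f'pics/{n}0.png',f)
    i=cams.camera_info(n);print(n,{k:np.round(v,4).tolist() for k,v in i.items() if not isinstance(v,str)})
E
```

```text
pics
0.0 [0.17132352 0.65234763 0.19194893] [ 3.13998409e+00 -1.20229088e-04 -2.56927499e-01] 0.08740174062415111
scene {'camera_matrix': [[459.4798, 0.0, 325.1119], [0.0, 459.4798, 245.5949], [0.0, 0.0, 1.0]], 'R': [[-0.999, -0.0421, 0.0132], [-0.0286, 0.3873, -0.9215], [0.0337, -0.921, -0.3881]], 't': [0.508, 0.1092, 1.4952]}
top {'camera_matrix': [[535.1275, 0.0, 322.496], [0.0, 535.1275, 238.1239], [0.0, 0.0, 1.0]], 'R': [[-0.3391, -0.9407, -0.0073], [-0.8926, 0.3242, -0.3132], [0.297, -0.0997, -0.9496]], 't': [0.2063, 0.4506, 1.5409]}
```

View pics/top0.png

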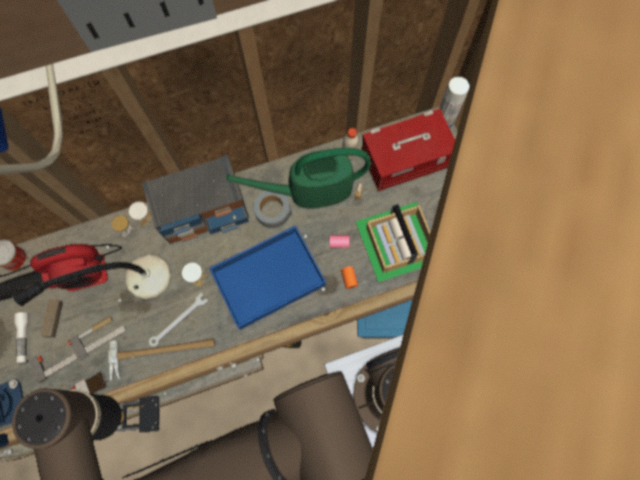

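View pics/scene0.png

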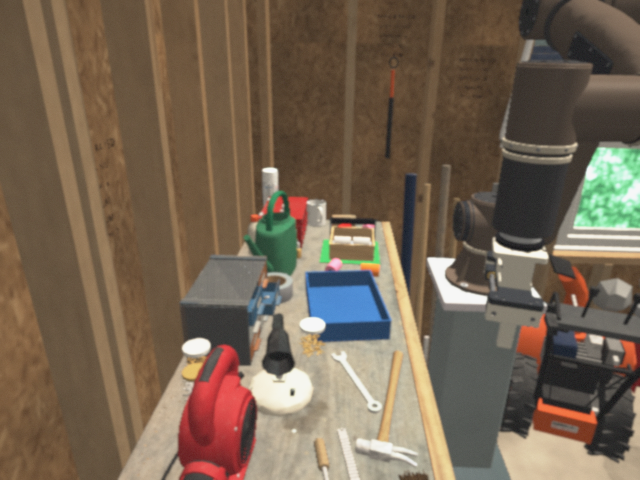

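The top view shows the sieve on the green mat at about (400,240), with its black handle running from (397,208) to (412,258). The blue tray is at (268,277). The pink roller (340,241) and orange roller (349,276) are decoys. The white rollers are inside the sieve. I'll crop close on the sieve and tray to check this.

Run:
```python
import cv2,numpy as np
a=cv2.imread('pics/top0.png');b=cv2.imread('pics/scene0.png')
c1=cv2.resize(a[190:290,340:440],(600,600),interpolation=cv2.INTER_CUBIC)
cv2.imwrite('pics/c1.png',c1)
c2=cv2.resize(b[200:350,280:410],(520,600),interpolation=cv2.INTER_CUBIC)
cv2.imwrite('pics/c2.png',c2)
```

```text
(no output)
```

View pics/c1.png

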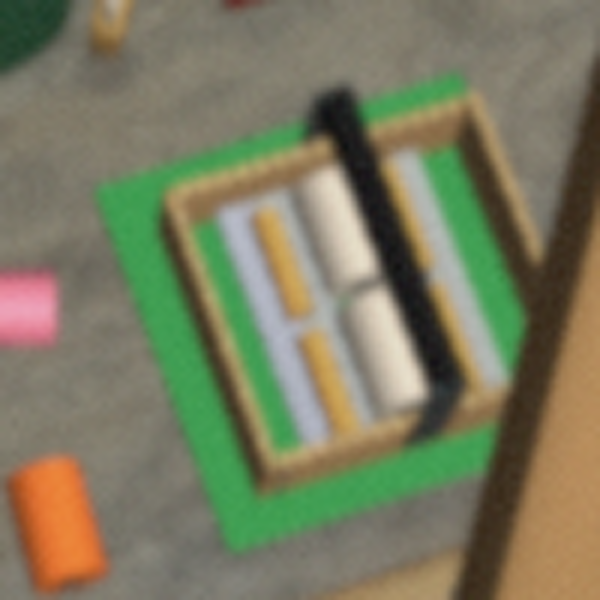

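View pics/c2.png

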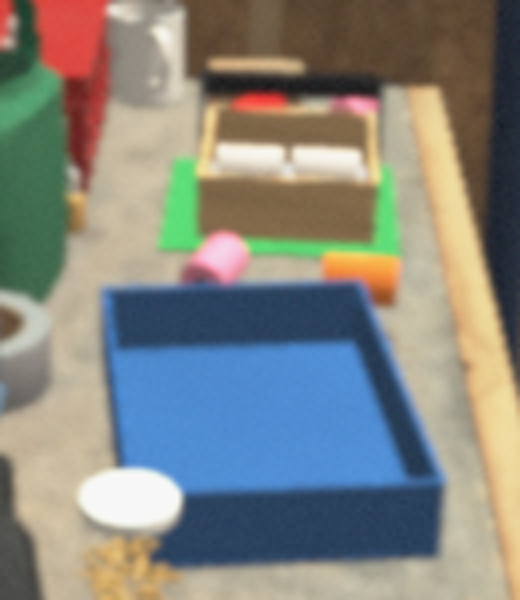

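The crops show the sieve holding two white rollers and four brass pins, so this is the right one, with the pink and orange decoy rollers lying beside it. Next I compute positions.

```bash
cat > h.py <<'E'
from station import arm,cams
import numpy as np
from scipy.spatial.transform import Rotation as Ro
def bp(n,uv,z):
    i=cams.camera_info(n);K=np.array(i['camera_matrix']);R=np.array(i['R']);t=np.array(i['t'])
    d=R.T@np.linalg.inv(K)@np.array([uv[0],uv[1],1.]);c=-R.T@t
    return c+d*(z-c[2])/d[2]
E
python3 - <<'E'
from h import *
np.set_printoptions(precision=4,suppress=True)
C=lambda u,v:(340+u/6-.42,190+v/6-.42)
D=lambda u,v:(280+u/4-.38,200+v/4-.38)
P=lambda l,n,uv,z:print(l,bp(n,uv,z))
print('cam top',-np.array(cams.camera_info('top')['R']).T@cams.camera_info('top')['t'])
for u in[(98,187),(235,550),(467,75)]:P('mat','top',C(*u),.004)
for u in[(165,247),(398,255),(0,0)][:2]:P('mat s','scene',D(*u),.004)
for u in[(172,190),(265,468),(475,97)]:P('rim','top',C(*u),.064)
for u in[(203,180),(376,180),(380,113),(208,110)]:P('rim s','scene',D(*u),.064)
for u in[(333,97),(440,385)]:P('handle top','top',C(*u),.130)
for u in[(206,76),(380,80)]:P('handle s','scene',D(*u),.130)
for u in[(211,266),(297,229),(325,290),(240,327)]:P('tray','top',u,.055)
for u in[(105,290),(362,284),(440,485)]:P('tray s','scene',D(*u),.055)
P('jar','top',(192,271),.09);P('jar s','scene',(312,325),.09)
P('watering spout','top',(230,179),.15);P('handle','top',(330,155),.25);P('wcan s','scene',(295,260),.0)
P('toolbox corner','top',(245,215),.1)
P('redbox','top',(378,186),.08)
print(arm.get_state()['q'])
E
```

```text
cam top [0.0145 0.2016 1.606 ]
mat [ 0.534  -0.0863  0.004 ]
mat [ 0.3256 -0.0815  0.004 ]
mat [ 0.5262 -0.2952  0.004 ]
mat s [ 0.5271 -0.0921  0.004 ]
mat s [ 0.3255 -0.0899  0.004 ]
rim [ 0.5002 -0.1105  0.064 ]
rim [ 0.3476 -0.1003  0.064 ]
rim [ 0.4944 -0.2757  0.064 ]
rim s [ 0.4955 -0.1018  0.064 ]
rim s [ 0.3465 -0.1128  0.064 ]
rim s [ 0.3336 -0.2782  0.064 ]
rim s [ 0.4962 -0.2737  0.064 ]
handle top [ 0.4977 -0.1895  0.13  ]
handle top [ 0.343  -0.1814  0.13  ]
handle s [ 0.4966 -0.1831  0.13  ]
handle s [ 0.3425 -0.1848  0.13  ]
tray [0.531  0.3837 0.055 ]
tray [0.5541 0.1024 0.055 ]
tray [0.3451 0.0866 0.055 ]
tray [0.3261 0.3554 0.055 ]
tray s [0.5637 0.0993 0.055 ]
tray s [0.3671 0.0752 0.055 ]
tray s [0.332  0.3609 0.055 ]
jar [0.5237 0.4362 0.09  ]
jar s [0.5213 0.4465 0.09  ]
watering spout [0.7383 0.2448 0.15  ]
handle [ 0.663 -0.044  0.25 ]
wcan s [ 0.6187 -0.1057  0.    ]
toolbox corner [0.6341 0.2379 0.1   ]
redbox [ 0.5931 -0.178   0.08  ]
[ 1.6021  0.3594  0.0111 -0.0003 -1.2241 -0.2881]
```

```bash
python3 -m handwheel '[[[0,0,-0.4,0,0,-0.26,0],[0,0,-0.75,0,0,-0.51,0],[0,0,-0.75,0,0,-0.51,0]]]'
python3 -m handwheel '[[[0.35,0.4,0,0,0,0,0],[0.65,0.75,0,0,0,0,0]]]'
python3 -m handwheel '[[[0.35,0.4,0,0,0,0,0],[0.65,0.75,0,0,0,0,0]]]'
python3 -m handwheel '[[[0.35,0.5,0,0,0,0,0],[0.6,1,0,0,0,0,0],[0.6,1,0,0,0,0,0]]]'
python3 - <<'E'
from h import *
s=arm.get_state();print(s['eef_pos'],s['ee_rot'],s['q'],s['joint_efforts'])
for z in(.7,.9,1.1,1.3):print(z,bp('top',(490,0),z),bp('top',(420,290),z),bp('top',(375,480),z))
E
```

```text
t: 0.48
eef_pos: [0.1717, 0.6539, 0.2553]
ee_rot: [-3.138, -0.0, -0.001]
force: [-0.2, -0.3, -0.2]
width: 0.0878
gripper_force: 0.0
t: 0.72
eef_pos: [0.2235, 0.5914, 0.2514]
ee_rot: [3.139, 0.001, -0.002]
force: [0.9, 0.6, 0.2]
width: 0.0874
gripper_force: 0.0
t: 0.98
eef_pos: [0.2758, 0.531, 0.2518]
ee_rot: [3.14, 0.001, -0.003]
force: [-0.4, -0.3, 0.0]
width: 0.0877
gripper_force: 0.0
t: 1.35
eef_pos: [0.3239, 0.4499, 0.2525]
ee_rot: [3.141, 0.001, -0.006]
force: [0.4, 1.0, 0.1]
width: 0.0874
gripper_force: 0.0
[0.32389736 0.44988906 0.25253624] [ 3.14100666e+00  5.20799689e-04 -5.56845067e-03] [ 1.29982158e+00  1.26413905e-01 -1.60634065e-01 -3.63664128e-04
 -1.28445046e+00  2.65509287e-01] [ -0.98355688 -41.34104133  29.19634223   7.09130779  -0.10822247
   0.36586686]
0.7 [ 0.67019429 -0.39866445  0.7       ] [ 0.15177904 -0.01962151  0.7       ] [-0.10142101  0.16392008  0.7       ]
0.9 [ 0.52543907 -0.26614149  0.9       ] [0.12146966 0.02922358 0.9       ] [-0.07583372  0.17224635  0.9       ]
1.1 [ 0.38068385 -0.13361853  1.1       ] [0.09116027 0.07806866 1.1       ] [-0.05024642  0.18057263  1.1       ]
1.3 [ 2.35928625e-01 -1.09557259e-03  1.30000000e+00] [0.06085088 0.12691375 1.3       ] [-0.02465913  0.1888989   1.3       ]
```

```bash
python3 -m handwheel '[[[0.3,0.5,0,0,0,0,0],[0.6,1,0,0,0,0,0]]]' | head -2
python3 -m handwheel '[[[0.3,0.5,0,0,0,0,0],[0.6,1,0,0,0,0,0]]]' | head -2
python3 -m handwheel '[[[0,0.6,0,0,0,0,0],[0,1,0,0,0,0,0]]]' | head -2
python3 -m handwheel '[[[0,0.6,0,0,0,0,0],[0,1,0,0,0,0,0]]]' | head -2
python3 -m handwheel '[[[0,0.6,0,0,0,0,0],[0,1,0,0,0,0,0]]]' | sed -n 2,4p
python3 -m handwheel '[[[0,0.6,0,0,0,0,0],[0,1,0,0,0,0,0]]]' | sed -n 2,4p
python3 -m handwheel '[[[0,0.6,0,0,0,0.05,0],[0,1,0,0,0,0.09,0]]]' | sed -n 2,4p
python3 -m handwheel '[[[0,0.4,0,0,0,0,0],[0,0.8,0,0,0,0,0],[0,0.8,0,0,0,0,0]]]'
python3 - <<'E'
from h import *
import cv2
s=arm.get_state();print(s['eef_pos'],s['ee_rot'],s['q'])
f=cams.grab_frame('wrist');cv2.imwrite('pics/w1.png',f)
print({k:np.round(v,4).tolist() for k,v in cams.camera_info('wrist').items() if not isinstance(v,str)})
E
```

```text
t: 1.6
eef_pos: [0.3708, 0.3719, 0.2519]
t: 1.85
eef_pos: [0.4189, 0.2916, 0.2521]
t: 2.1
eef_pos: [0.4183, 0.2109, 0.252]
t: 2.35
eef_pos: [0.418, 0.1312, 0.2522]
eef_pos: [0.4179, 0.0513, 0.2523]
ee_rot: [3.141, 0.001, -0.003]
force: [0.1, -0.3, -0.1]
eef_pos: [0.4179, -0.0287, 0.2523]
ee_rot: [3.142, 0.001, -0.003]
force: [-0.3, 0.5, 0.5]
eef_pos: [0.4178, -0.1087, 0.2522]
ee_rot: [-3.142, 0.001, -0.049]
force: [0.9, 0.3, 0.6]
t: 3.48
eef_pos: [0.4148, -0.1725, 0.2519]
ee_rot: [3.142, 0.002, -0.05]
force: [-1.1, 0.9, -0.1]
width: 0.0875
gripper_force: 0.0
[ 0.41484182 -0.17254422  0.25190789] [ 3.14159147e+00  1.82102858e-03 -4.99948889e-02] [ 4.67145337e-02 -6.02576622e-02 -3.57150678e-01 -1.82550524e-04
 -1.27571595e+00  1.47414015e+00]
{'camera_matrix': [[371.6483, 0.0, 318.2172], [0.0, 371.6483, 234.3874], [0.0, 0.0, 1.0]], 'hand_eye': [[-0.0006, -0.966, -0.2585, 0.0686], [1.0, -0.0001, -0.0017, -0.0009], [0.0016, -0.2585, 0.966, -0.1919], [0.0, 0.0, 0.0, 1.0]]}
```

View pics/w1.png

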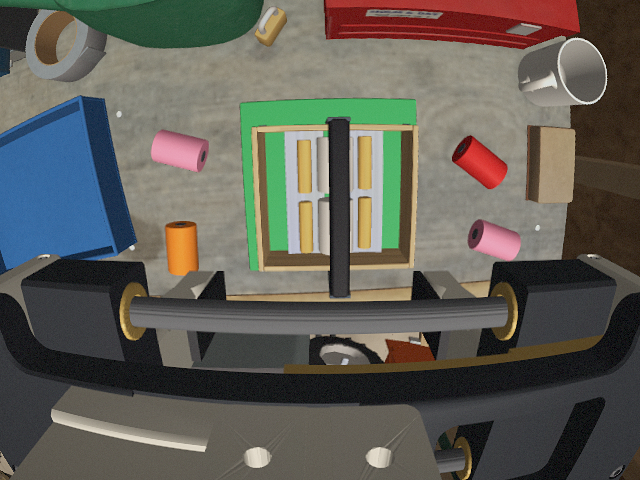

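The wrist view shows the handle running from (339,119) to (340,295), the sieve rim corners at (253,128), (418,127), (412,266) and (259,269), and the mat's far corners at (241,102) and (416,99). Nothing stands within finger reach.

```bash
cat >> h.py <<'E'
def wp(uv,z,s):
    i=cams.camera_info('wrist');K=np.array(i['camera_matrix']);H=np.array(i['hand_eye'])
    d=(np.array(uv,float)-K[:2,2])/K[0,0];r=np.hypot(*d)
    ray=np.array([*(d/r*np.sin(r)),np.cos(r)])
    R=Ro.from_euler('xyz',s['ee_rot']).as_matrix()
    c=R@H[:3,3]+s['eef_pos'];v=R@H[:3,:3]@ray
    return c+v*(z-c[2])/v[2]
E
python3 - <<'E'
from h import *
np.set_printoptions(precision=4,suppress=True)
s=arm.get_state()
for l,z,us in[('handle',.130,[(339,119),(340,295),(330,200),(349,200)]),('rim',.064,[(253,128),(418,127),(412,266),(259,269)]),('mat',.004,[(241,102),(416,99),(251,270)]),('tray',.055,[(82,98),(103,96),(134,244)])]:
    for u in us:print(l,u,wp(u,z,s))
E
```

```text
handle (339, 119) [ 0.498  -0.1918  0.13  ]
handle (340, 295) [ 0.3405 -0.1868  0.13  ]
handle (330, 200) [ 0.4294 -0.1812  0.13  ]
handle (349, 200) [ 0.4287 -0.1975  0.13  ]
rim (253, 128) [ 0.4971 -0.1078  0.064 ]
rim (418, 127) [ 0.4912 -0.2771  0.064 ]
rim (412, 266) [ 0.3403 -0.2707  0.064 ]
rim (259, 269) [ 0.3456 -0.1016  0.064 ]
mat (241, 102) [ 0.5317 -0.0847  0.004 ]
mat (416, 99) [ 0.5264 -0.2921  0.004 ]
mat (251, 270) [ 0.3228 -0.0796  0.004 ]
tray (82, 98) [0.5609 0.1037 0.055 ]
tray (103, 96) [0.5573 0.0721 0.055 ]
tray (134, 244) [0.3783 0.0515 0.055 ]
```

```bash
python3 -m handwheel '[[[0.05,0.2,0.5,0,0,-0.03,0],[0.05,0.21,1,0,0,-0.03,0],[0.05,0.21,1,0,0,-0.03,0]]]' | sed -n 2,4p
python3 -m handwheel '[[[0,0,0.5,0,0,0,0],[0,0,0.85,0,0,0,0],[0,0,0.9,0,0,0,0]]]' | sed -n 2,4p
python3 -m handwheel '[[[0,0,0,0,0,0,0],[0,0,0,0,0,0,0]]]' | sed -n 2,4p
python3 - <<'E'
from h import *
import cv2
cv2.imwrite('pics/w2.png',cams.grab_frame('wrist'))
print(arm.get_state()['eef_pos'])
E
```

```text
eef_pos: [0.4163, -0.1875, 0.1704]
ee_rot: [-3.141, 0.006, -0.032]
force: [0.2, -0.2, 0.9]
eef_pos: [0.4184, -0.1879, 0.101]
ee_rot: [3.141, 0.001, -0.031]
force: [0.1, -0.5, 0.2]
eef_pos: [0.4196, -0.1885, 0.1025]
ee_rot: [3.141, -0.003, -0.031]
force: [-0.4, 0.9, -0.8]
[ 0.41937276 -0.18847233  0.10227777]
```

View pics/w2.png

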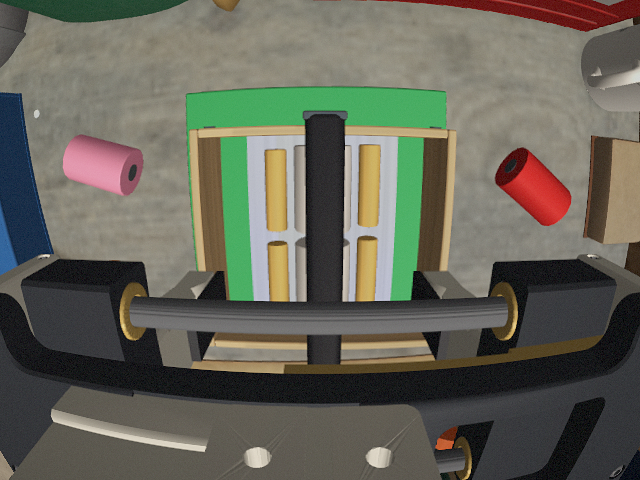

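The handle spans columns 306–345 against a finger midpoint of about 318, so it sits roughly 3 mm to the right. I'll correct that and close.

```bash
python3 -m handwheel '[[[0,0.04,0.02,0,0,0,0],[0,0.04,0.02,0,0,0,120],[0,0.04,0.02,0,0,0,255],[0,0.04,0.02,0,0,0,255],[0,0.04,0.02,0,0,0,255]]]' 20
python3 -m handwheel '[[[0,0,0,0,0,0,255],[0,0,0,0,0,0,255],[0,0,0,0,0,0,255],[0,0,0,0,0,0,255]]]' 60
```

```text
t: 5.2
eef_pos: [0.4182, -0.1917, 0.0993]
ee_rot: [3.142, 0.0, -0.032]
force: [-0.0, 0.2, -0.1]
width: 0.0532
gripper_force: 0.0
t: 5.7
eef_pos: [0.4182, -0.1917, 0.0993]
ee_rot: [3.142, -0.0, -0.032]
force: [0.3, 0.4, 1.1]
width: 0.0132
gripper_force: 0.0
```

```bash
python3 -m handwheel '[[[0,0,0,0,0,0,255],[0,0,0,0,0,0,255]]]' 60
python3 - <<'E'
from h import *
import cv2
cv2.imwrite('pics/w3.png',cams.grab_frame('wrist'))
E
```

```text
t: 5.95
eef_pos: [0.4182, -0.1917, 0.0993]
ee_rot: [-3.142, -0.0, -0.032]
force: [-0.2, -0.2, -0.6]
width: 0.0005
gripper_force: 0.0
```

View pics/w3.png

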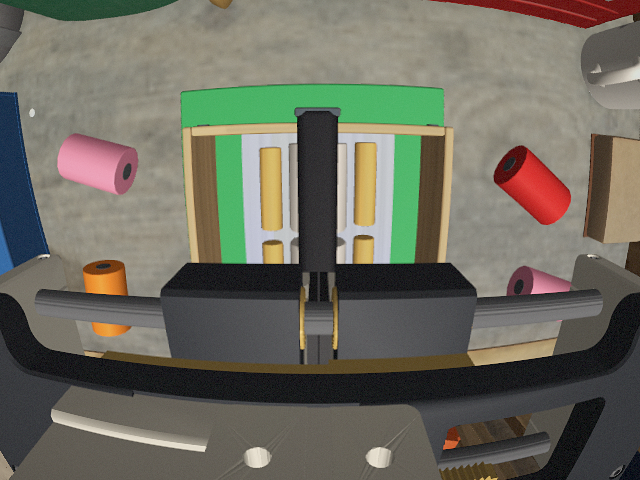

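Run:
```python
import cv2,numpy as np
a=cv2.imread('pics/w3.png')[225:375,250:390];b=cv2.imread('pics/w2.png')[225:375,150:240]
f=lambda x:cv2.resize(cv2.convertScaleAbs(x,alpha=2,beta=30),None,fx=3.4,fy=3.4,interpolation=cv2.INTER_CUBIC)
cv2.imwrite('pics/c3.png',np.hstack([f(a),f(b)]))
```

```text
(no output)
```

View pics/c3.png

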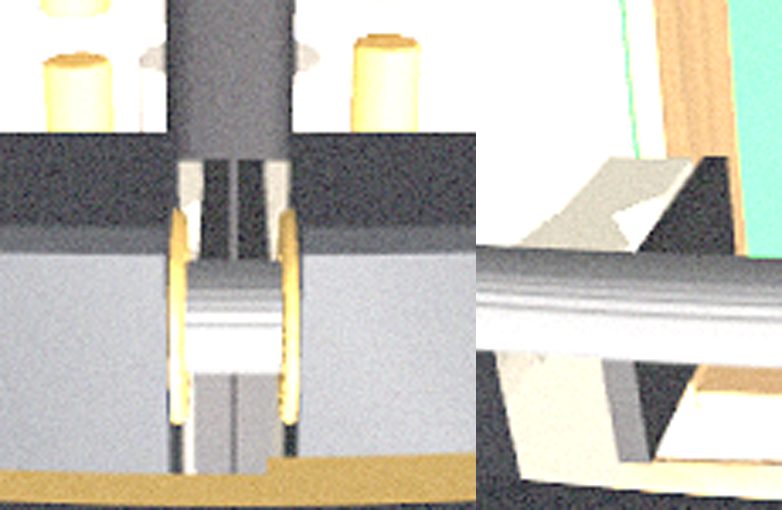

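The crop shows the black pads closed on each other with the bar passing underneath. In this image the fingertips end about 33 mm short of the stated TCP, level with the bar's top. I'll open partly, go lower with force checks, and close again.

```bash
python3 -m handwheel '[[[0,0,0,0,0,0,80],[0,0,0,0,0,0,80],[0,0,0,0,0,0,80],[0,0,0,0,0,0,80]]]' 20 | sed -n 1,6p
python3 -m handwheel '[[[0,0,0.08,0,0,0,80],[0,0,0.16,0,0,0,80],[0,0,0.2,0,0,0,80]]]'  | sed -n 2,5p
python3 - <<'E'
from h import *
import cv2
s=arm.get_state();print(s['eef_pos'],s['force'],arm.grip_point_offset)
cv2.imwrite('pics/w4.png',cams.grab_frame('wrist')[100:375,180:460])
E
```

```text
t: 6.5
eef_pos: [0.4182, -0.1917, 0.0993]
ee_rot: [-3.142, -0.0, -0.032]
force: [-0.6, -1.0, 0.1]
width: 0.0346
gripper_force: 0.0
eef_pos: [0.4178, -0.1917, 0.0825]
ee_rot: [-3.142, 0.001, -0.032]
force: [-0.1, -0.3, -0.7]
width: 0.0592
[ 0.41777074 -0.19166066  0.08252818] [-0.14042386 -0.2949825  -0.72877793] 0.0188
```

```bash
python3 -m handwheel '[[[0,0,0,0,0,0,255],[0,0,0,0,0,0,255],[0,0,0,0,0,0,255],[0,0,0,0,0,0,255],[0,0,0,0,0,0,255]]]' 10
```

```text
t: 7.55
eef_pos: [0.4183, -0.1916, 0.0834]
ee_rot: [-3.141, -0.0, -0.032]
force: [1.1, -0.1, -0.5]
width: 0.018
gripper_force: 10.0
```

```bash
python3 -m handwheel '[[[0,0,0,0,0,0,150],[0,0,0,0,0,0,150],[0,0,0.06,0,0,0,150],[0,0,0.13,0,0,0,150],[0,0,0.13,0,0,0,150]]]' 20 | sed -n 2,5p
python3 -m handwheel '[[[0,0,0,0,0,0,255],[0,0,0,0,0,0,255],[0,0,0,0,0,0,255],[0,0,0,0,0,0,255]]]' 60
python3 -m handwheel '[[[0,0,0,0,0,0,255],[0,0,-0.05,0,0,0,255],[0,0,-0.1,0,0,0,255],[0,0,-0.2,0,0,0,255]]]' 60
python3 -m handwheel '[[[0,0,0,0,0,0,255],[0,0,0,0,0,0,255]]]' 60
python3 - <<'E'
from h import *
import cv2
cv2.imwrite('pics/w5.png',cams.grab_frame('wrist'));s=arm.get_state();print(s['force'],s['moment'],s['eef_pos'],s['ee_rot'])
E
```

```text
eef_pos: [0.4177, -0.1917, 0.0722]
ee_rot: [-3.142, 0.001, -0.032]
force: [0.2, -0.5, 0.1]
width: 0.0359
t: 8.68
eef_pos: [0.4183, -0.1917, 0.073]
ee_rot: [3.142, -0.0, -0.032]
force: [-0.6, -0.2, 0.8]
width: 0.0176
gripper_force: 60.0
t: 9.18
eef_pos: [0.4174, -0.1916, 0.0886]
ee_rot: [-3.141, 0.002, -0.032]
force: [-0.7, 0.4, -7.6]
width: 0.0177
gripper_force: 60.0
t: 9.43
eef_pos: [0.4181, -0.1916, 0.0888]
ee_rot: [-3.141, -0.0, -0.032]
force: [0.2, 0.8, -7.9]
width: 0.0177
gripper_force: 60.0
[-0.71883196 -0.93745086 -7.70062798] [ 0.00776087  0.08718541 -0.04172498] [ 0.41798387 -0.19164639  0.08872411] [-3.14146275e+00  2.44761293e-04 -3.19022774e-02]
```

Gripped and lifted: the force reads 7.7 N, the grip 60 N, and the orientation is level. I'll fit the tray pose by projecting the box outline onto both first pictures, and raise the sieve gently while doing it.

```bash
python3 -m handwheel '[[[0,0,-0.05,0,0,0,255],[0,0,-0.15,0,0,0,255],[0,0,-0.3,0,0,0,255],[0,0,-0.45,0,0,0,255],[0,0,-0.6,0,0,0,255]]]' 60 | sed -n 2,4p
python3 -m handwheel '[[[0,0,-0.12,0,0,0,255],[0,0,-0.2,0,0,0,255],[0,0,-0.23,0,0,0,255],[0,0,-0.23,0,0,0,255]]]' 60| sed -n 2,4p
python3 - <<'E'
from h import *
import cv2
from scipy.optimize import minimize
M={}
for n in('top','scene'):
    a=cv2.imread(f'pics/{n}0.png').astype(int);m=((a[...,0]>a[...,2]+40)&(a[...,0]>a[...,1]+20)).astype(np.uint8)
    k,l,st,_=cv2.connectedComponentsWithStats(m);j=l[(277,268) if n=='top' else (305,345)]
    c=np.argwhere(l==j)[:,::-1].astype(np.int32).copy();h=np.zeros(m.shape,np.uint8);cv2.fillConvexPoly(h,cv2.convexHull(c),1);M[n]=h;print(n,j,h.sum())
def P(n,X):
    i=cams.camera_info(n);x=X@np.array(i['R']).T+i['t'];x=x@np.array(i['camera_matrix']).T;return x[:,:2]/x[:,2:]
B=np.array([[a*.1,b*.145,c] for a in(-1,1) for b in(-1,1) for c in(0,.055)])
def cost(p,each=False):
    r=[]
    for n in M:
        X=B@Ro.from_euler('z',p[2]).as_matrix().T+[p[0],p[1],0]
        q=cv2.convexHull(P(n,X).astype(np.float32));h=np.zeros(M[n].shape,np.uint8);cv2.fillConvexPoly(h,np.round(q*16).astype(np.int32),1,shift=4)
        r.append((h!=M[n]).sum()/M[n].sum())
    return r if each else sum(r)
R=minimize(cost,[.441,.232,.1],method='Nelder-Mead',options=dict(initial_simplex=[[.441,.232,.1],[.46,.232,.1],[.441,.25,.1],[.441,.232,.02]]))
print(R.x,R.fun,cost(R.x,True))
E
```

```text
eef_pos: [0.4184, -0.1917, 0.138]
ee_rot: [3.142, -0.001, -0.032]
force: [0.1, -0.7, -7.4]
eef_pos: [0.4181, -0.1917, 0.1551]
ee_rot: [-3.142, 0.0, -0.032]
force: [0.6, -1.2, -7.7]
top 18 6749
scene 1 5105
[0.44951434 0.23037064 0.13021884] 0.12982234535707327 [np.float64(0.04030226700251889), np.float64(0.08952007835455436)]
```

Tray is at about (0.450, 0.230) with yaw 0.13. Before carrying along y I'll make the x part of the move and check whether velocity is continuous across rows.

```bash
python3 -m handwheel '[[[0.03,0,0,0,0,0,255],[0.09,0,0,0,0,0,255],[0.15,0,0,0,0,0,255]]]' 60 | sed -n 2,4p
python3 - <<'E'
from station import arm
print(arm.get_state()['qd'])
E
python3 -m handwheel '[[[0.03,0,0,0,0,0,255],[0.04,0,0,0,0,0,255],[0.04,0,0,0,0,0,255]]]' 60 | sed -n 2,4p
python3 - <<'E'
from station import arm
print(arm.get_state()['qd'])
E
```

```text
eef_pos: [0.4306, -0.1921, 0.1551]
ee_rot: [3.142, 0.0, -0.032]
force: [0.5, -0.8, -8.1]
[-0.00113652  0.06360183  0.06832405 -0.00041941 -0.00341166  0.00251892]
eef_pos: [0.4333, -0.1922, 0.1552]
ee_rot: [3.142, 0.0, -0.032]
force: [0.1, 0.1, -8.0]
[-0.0009377  -0.00496264 -0.00285319 -0.00163918  0.00011898 -0.00018184]
```

Rows are linear with continuous velocity, so I can carry with a gentle ramp.

```bash
python3 -m handwheel '[[[0,-0.025,0,0,0,0,255],[0,-0.075,0,0,0,0,255],[0,-0.15,0,0,0,0,255],[0,-0.25,0,0,0,0,255],[0,-0.375,0,0,0,0,255]]]' 60 | sed -n 2,4p
python3 -m handwheel '[[[0.008,-0.15,0,0,0,-0.012,255],[0.016,-0.3,0,0,0,-0.024,255],[0.024,-0.45,0,0,0,-0.036,255],[0.032,-0.6,0,0,0,-0.048,255],[0.04,-0.75,0,0,0,-0.06,255]]]' 60 | sed -n 2,4p
python3 -m handwheel '[[[0.008,-0.15,0,0,0,-0.012,255],[0.016,-0.3,0,0,0,-0.024,255],[0.024,-0.45,0,0,0,-0.036,255],[0.032,-0.6,0,0,0,-0.048,255],[0.04,-0.75,0,0,0,-0.06,255]]]' 60 | sed -n 2,4p
python3 -m handwheel '[[[0.008,-0.15,0,0,0,-0.012,255],[0.016,-0.3,0,0,0,-0.024,255],[0.024,-0.45,0,0,0,-0.036,255],[0.032,-0.6,0,0,0,-0.048,255],[0.04,-0.75,0,0,0,-0.06,255]]]' 60 | sed -n 2,4p
python3 -m handwheel '[[[0.008,-0.15,0,0,0,-0.012,255],[0.016,-0.3,0,0,0,-0.024,255],[0.024,-0.45,0,0,0,-0.036,255],[0.032,-0.6,0,0,0,-0.048,255],[0.04,-0.75,0,0,0,-0.06,255]]]' 60 | sed -n 2,4p
python3 -m handwheel '[[[0.008,-0.15,0,0,0,-0.012,255],[0.016,-0.3,0,0,0,-0.024,255],[0.024,-0.45,0,0,0,-0.036,255],[0.032,-0.6,0,0,0,-0.048,255],[0.04,-0.75,0,0,0,-0.06,255]]]' 60 | sed -n 2,4p
python3 -m handwheel '[[[0.008,-0.15,0,0,0,0,255],[0.016,-0.3,0,0,0,0,255],[0.024,-0.45,0,0,0,0,255],[0.032,-0.6,0,0,0,0,255],[0.04,-0.75,0,0,0,0,255]]]' 60 | sed -n 2,4p
python3 -m handwheel '[[[0,-0.125,0,0,0,0,255],[0,-0.225,0,0,0,0,255],[0,-0.3,0,0,0,0,255],[0,-0.35,0,0,0,0,255],[0,-0.375,0,0,0,0,255]]]' 60
python3 - <<'E'
from h import *
import cv2
cv2.imwrite('pics/w6.png',cams.grab_frame('wrist'))
print(arm.get_state()['eef_pos'])
E
```

```text
eef_pos: [0.4343, -0.1615, 0.1553]
ee_rot: [-3.142, -0.0, -0.032]
force: [-0.4, 0.1, -7.6]
eef_pos: [0.4395, -0.1015, 0.1553]
ee_rot: [-3.142, -0.0, -0.001]
force: [1.3, 0.6, -7.9]
eef_pos: [0.4428, -0.0415, 0.1553]
ee_rot: [3.142, -0.0, 0.029]
force: [-0.4, -1.1, -7.9]
eef_pos: [0.4443, 0.0185, 0.1553]
ee_rot: [-3.142, -0.0, 0.059]
force: [-0.3, 0.3, -8.3]
eef_pos: [0.444, 0.0786, 0.1553]
ee_rot: [-3.142, -0.0, 0.089]
force: [0.7, -0.2, -7.8]
eef_pos: [0.4418, 0.1387, 0.1553]
ee_rot: [3.142, -0.0, 0.119]
force: [0.6, 0.3, -8.2]
eef_pos: [0.4379, 0.1986, 0.1552]
ee_rot: [3.142, 0.0, 0.118]
force: [0.7, -0.3, -7.7]
t: 16.35
eef_pos: [0.4344, 0.2277, 0.1553]
ee_rot: [3.142, 0.0, 0.118]
force: [0.6, -0.8, -7.2]
width: 0.0172
gripper_force: 60.0
[0.43443666 0.2278337  0.15525214]
```

View pics/w6.png

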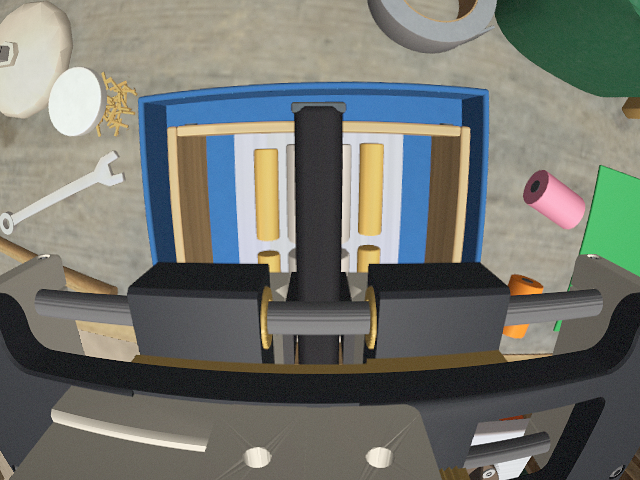

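The wrist view shows the sieve centred over the tray with the visible pins still in their troughs. The tray's far rim corners are at (139,95) and (489,91), and the sieve rim's at (167,127) and (470,126).

Run:
```python
from h import *
np.set_printoptions(precision=4,suppress=True)
s=arm.get_state()
a,b=[wp(u,.055,s) for u in[(139,95),(489,91)]];c,d=[wp(u,.146,s) for u in[(167,127),(470,126)]]
for p,q,h in((a,b,.1),(c,d,.078)):
    v=(p-q)[:2];L=np.hypot(*v);yw=np.arctan2(-v[0],v[1]);m=(p+q)[:2]/2-h*np.array([np.cos(yw),np.sin(yw)]);print(L,yw,m)
```

```text
0.29169521762573153 0.12602661056985173 [0.4464 0.2341]
0.1709695825978757 0.12108760515046825 [0.4344 0.2288]
```

```bash
cat > cnt.py <<'E'
from h import *
import cv2,sys
f=cams.grab_frame('wrist');cv2.imwrite(f'pics/{sys.argv[1]}.png',f)
def c(f):
    h=cv2.cvtColor(f,cv2.COLOR_BGR2HSV);m=(h[...,0]>12)&(h[...,0]<28)&(h[...,1]>110)&(h[...,2]>130)
    return {k:int(m[r[0]:r[1],q[0]:q[1]].sum()) for k,r,q in(('Lfar',(140,242),(240,292)),('Lnear',(246,268),(240,292)),('Rfar',(140,242),(348,396)),('Rnear',(246,268),(348,396)),('slotL',(135,265),(205,238)),('slotR',(135,265),(398,432)))}
print(c(cv2.imread('pics/w6.png')));print(c(f))
s=arm.get_state();print(s['t'],s['eef_pos'],s['ee_rot'],s['force'])
E
python3 -m handwheel '[[[0.02,0,0.03,0,0,0,255],[0.06,-0.005,0.1,0,0,0,255],[0.11,-0.01,0.18,0,0,0,255],[0.15,-0.02,0.26,0,0,0,255],[0.165,-0.02,0.3,0,0,0,255]]]' 60 | sed -n 2,4p
python3 -m handwheel '[[[0,0.44,0,0,0,0,255],[0,0.44,0,0,0,0,255],[0,0,0,0,0,0,255]]]' 60 | sed -n 2,4p
python3 -m handwheel '[[[0,-0.44,0,0,0,0,255],[0,-0.44,0,0,0,0,255],[0,0,0,0,0,0,255]]]' 60 | sed -n 2,4p
python3 -m handwheel '[[[0,0.44,0,0,0,0,255],[0,0.44,0,0,0,0,255],[0,0,0,0,0,0,255]]]' 60 | sed -n 2,4p
python3 -m handwheel '[[[0,-0.44,0,0,0,0,255],[0,-0.44,0,0,0,0,255],[0,0,0,0,0,0,255]]]' 60 | sed -n 2,4p
python3 -m handwheel '[[[0,0,0,0,0,0,255],[0,0,0,0,0,0,255]]]' 60 | sed -n 2,6p
python3 cnt.py w7
```

```text
eef_pos: [0.4474, 0.2305, 0.1305]
ee_rot: [3.141, 0.001, 0.118]
force: [0.5, -0.4, -7.3]
eef_pos: [0.4475, 0.2293, 0.1314]
ee_rot: [3.141, 0.0, 0.115]
force: [0.6, 0.2, -6.5]
eef_pos: [0.4479, 0.2327, 0.1314]
ee_rot: [-3.141, -0.001, 0.122]
force: [0.5, -0.5, -5.6]
eef_pos: [0.4477, 0.2295, 0.1317]
ee_rot: [-3.141, -0.001, 0.115]
force: [0.2, 0.2, -5.4]
eef_pos: [0.4478, 0.2325, 0.1313]
ee_rot: [-3.141, -0.001, 0.121]
force: [0.4, -0.7, -6.6]
eef_pos: [0.4477, 0.2308, 0.1316]
ee_rot: [-3.141, -0.001, 0.118]
force: [0.8, -0.1, -5.0]
width: 0.0171
gripper_force: 60.0
{'Lfar': 2054, 'Lnear': 229, 'Rfar': 2048, 'Rnear': 347, 'slotL': 51, 'slotR': 1}
{'Lfar': 0, 'Lnear': 0, 'Rfar': 0, 'Rnear': 0, 'slotL': 44, 'slotR': 1}
18.825 [0.44771051 0.23105892 0.13158709] [-3.14107712e+00 -7.74298372e-04  1.18081537e-01] [-0.13057826 -0.02027612 -6.43944719]
```

The troughs show no brass left, and the weight has dropped by about 1.9 N, which matches four pins. I'll raise the sieve, check by template match whether it shifted in the grip, and average the weight.

```bash
python3 -m handwheel '[[[0,0,-0.03,0,0,0,255],[0,0,-0.1,0,0,0,255],[0,0,-0.2,0,0,0,255],[0,0,-0.27,0,0,0,255],[0,0,-0.3,0,0,0,255]]]' 60 | sed -n 2,4p
python3 -m handwheel '[[[0,0,0,0,0,0,255]]]' 60 | sed -n 4p
python3 -m handwheel '[[[0,0,0,0,0,0,255]]]' 60 | sed -n 4p
python3 - <<'E'
import cv2,numpy as np
from h import *
a=cv2.imread('pics/w6.png');b=cv2.imread('pics/w7.png')
for n,(x,y) in dict(L=(150,112),R=(452,112),H=(285,92)).items():
    t=a[y:y+34,x:x+(60 if n=='H' else 34)];w=b[y-20:y+54,x-20:x+90]
    r=cv2.matchTemplate(w,t,cv2.TM_CCOEFF_NORMED);_,v,_,l=cv2.minMaxLoc(r);print(n,v,l[0]-20,l[1]-20)
s=arm.get_state();print(s['force'],s['moment'],s['t'],s['eef_pos'])
E
```

```text
eef_pos: [0.4476, 0.231, 0.1559]
ee_rot: [-3.141, -0.001, 0.118]
force: [0.3, 0.1, -7.1]
force: [-0.7, -0.4, -5.7]
force: [-0.6, 0.1, -6.5]
L 0.8162886500358582 0 0
R 0.7987497448921204 0 0
H 0.8040632009506226 0 0
[-0.62683322  0.05798433 -6.54174358] [-0.0392714   0.00117977  0.00258986] 19.7 [0.44719679 0.23060015 0.15502951]
```

No shift in the grip. Carrying it back smoothly.

```bash
python3 -m handwheel '[[[0,0.025,0,0,0,0,255],[0,0.075,0,0,0,0,255],[0,0.15,0,0,0,0,255],[0,0.25,0,0,0,0,255],[0,0.375,0,0,0,0,255]]]' 60 | sed -n 2,4p
python3 -m handwheel '[[[-0.017,0.15,0,0,0,0,255],[-0.034,0.3,0,0,0,0,255],[-0.05,0.45,0,0,0,0,255],[-0.067,0.6,0,0,0,0,255],[-0.084,0.75,0,0,0,0,255]]]' 60 | sed -n 2,4p
python3 -m handwheel '[[[-0.017,0.15,0,0,0,0.012,255],[-0.034,0.3,0,0,0,0.024,255],[-0.05,0.45,0,0,0,0.036,255],[-0.067,0.6,0,0,0,0.048,255],[-0.084,0.75,0,0,0,0.06,255]]]' 60 | sed -n 2,4p
python3 -m handwheel '[[[-0.017,0.15,0,0,0,0.012,255],[-0.034,0.3,0,0,0,0.024,255],[-0.05,0.45,0,0,0,0.036,255],[-0.067,0.6,0,0,0,0.048,255],[-0.084,0.75,0,0,0,0.06,255]]]' 60 | sed -n 2,4p
python3 -m handwheel '[[[-0.017,0.15,0,0,0,0.012,255],[-0.034,0.3,0,0,0,0.024,255],[-0.05,0.45,0,0,0,0.036,255],[-0.067,0.6,0,0,0,0.048,255],[-0.084,0.75,0,0,0,0.06,255]]]' 60 | sed -n 2,4p
python3 -m handwheel '[[[-0.017,0.15,0,0,0,0.012,255],[-0.034,0.3,0,0,0,0.024,255],[-0.05,0.45,0,0,0,0.036,255],[-0.067,0.6,0,0,0,0.048,255],[-0.084,0.75,0,0,0,0.06,255]]]' 60 | sed -n 2,4p
python3 -m handwheel '[[[-0.017,0.15,0,0,0,0.012,255],[-0.034,0.3,0,0,0,0.024,255],[-0.05,0.45,0,0,0,0.036,255],[-0.067,0.6,0,0,0,0.048,255],[-0.084,0.75,0,0,0,0.06,255]]]' 60 | sed -n 2,4p
python3 -m handwheel '[[[0,0.125,0,0,0,0,255],[0,0.225,0,0,0,0,255],[0,0.3,0,0,0,0,255],[0,0.35,0,0,0,0,255],[0,0.375,0,0,0,0,255]]]' 60
python3 - <<'E'
from h import *
import cv2
np.set_printoptions(precision=4,suppress=True)
s=arm.get_state();f=cams.grab_frame('wrist');t=cams.grab_frame('top');cv2.imwrite('pics/w8.png',f);cv2.imwrite('pics/t8.png',t)
r=cv2.resize
cv2.imwrite('pics/m8.png',np.vstack([r(t[220:335,200:340],(420,345),interpolation=cv2.INTER_CUBIC),f[70:300,110:530]]))
print(s['t'],s['eef_pos'],s['ee_rot'],s['force'])
E
```

```text
eef_pos: [0.4509, 0.2003, 0.1553]
ee_rot: [-3.142, -0.0, 0.118]
force: [-0.1, 0.8, -5.5]
eef_pos: [0.4513, 0.1398, 0.1553]
ee_rot: [-3.142, -0.0, 0.118]
force: [0.3, 0.2, -6.2]
eef_pos: [0.4517, 0.0794, 0.1553]
ee_rot: [-3.142, -0.0, 0.088]
force: [-0.7, 0.5, -5.2]
eef_pos: [0.4503, 0.0191, 0.1553]
ee_rot: [-3.142, -0.0, 0.058]
force: [0.7, 0.1, -6.3]
eef_pos: [0.447, -0.0412, 0.1553]
ee_rot: [3.142, 0.0, 0.028]
force: [-0.0, -0.4, -5.6]
eef_pos: [0.442, -0.1014, 0.1553]
ee_rot: [3.142, 0.0, -0.002]
force: [-0.1, -0.2, -5.5]
eef_pos: [0.4351, -0.1614, 0.1552]
ee_rot: [3.142, 0.0, -0.032]
force: [-0.6, -0.1, -5.2]
t: 24.7
eef_pos: [0.4343, -0.1907, 0.1553]
ee_rot: [-3.142, 0.0, -0.032]
force: [-0.7, -0.6, -6.0]
width: 0.0172
gripper_force: 60.0
24.7 [ 0.4343 -0.1907  0.1553] [-3.1416  0.     -0.0318] [-0.663  -0.5829 -6.0152]
```

View pics/m8.png

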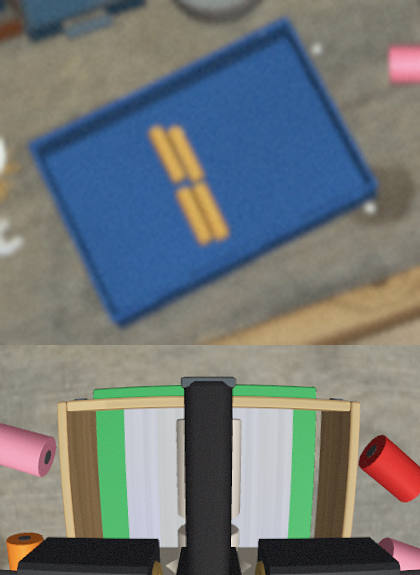

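The composite shows all four brass pins lying in the tray and only the white rollers in the sieve's middle slot. Now I'll refine the mat centre and place it.

```bash
python3 - <<'E'
from h import *
np.set_printoptions(precision=4,suppress=True)
s=arm.get_state()
a,b=[wp(u,.004,s) for u in[(203,113),(425,112)]];c,d=[wp(u,.146,s) for u in[(168,128),(469,128)]]
for p,q,h in((a,b,.105),(c,d,.078)):
    v=(p-q)[:2];L=np.hypot(*v);yw=np.arctan2(-v[0],v[1]);m=(p+q)[:2]/2-h*np.array([np.cos(yw),np.sin(yw)]);print(L,yw,m)
E
python3 -m handwheel '[[[-0.02,0,0.06,0,0,0,255],[-0.06,-0.01,0.2,0,0,0,255],[-0.1,-0.02,0.36,0,0,0,255],[-0.11,-0.02,0.52,0,0,0,255],[-0.11,-0.02,0.68,0,0,0,255]]]' 60 | sed -n 2,4p
python3 -m handwheel '[[[0,0,0.1,0,0,0,255],[0,0,0.17,0,0,0,255],[0,0,0.22,0,0,0,255],[0,0,0.25,0,0,0,255],[0,0,0.25,0,0,0,255]]]' 60
```

```text
0.20777444634048003 -0.03052101541495713 [ 0.4244 -0.1848]
0.16975185484718164 -0.03232300764338715 [ 0.4333 -0.1895]
eef_pos: [0.4253, -0.1887, 0.0998]
ee_rot: [3.142, 0.0, -0.032]
force: [0.2, -0.5, -6.7]
t: 26.05
eef_pos: [0.4255, -0.1887, 0.0809]
ee_rot: [3.142, -0.0, -0.032]
force: [-0.2, 0.0, -5.6]
width: 0.0175
gripper_force: 60.0
```

```bash
python3 -m handwheel '[[[0,-0.01,0.03,0,0,0,255],[0,-0.02,0.06,0,0,0,255],[0,-0.02,0.08,0,0,0,255],[0,-0.02,0.08,0,0,0,255]]]' 60 | sed -n 2,4p
python3 -m handwheel '[[[0,0,0.01,0,0,0,255],[0,0,0.02,0,0,0,255],[0,0,0.02,0,0,0,255]]]' 60 | sed -n 2,4p
python3 -m handwheel '[[[0,0,0.005,0,0,0,255],[0,0,0.01,0,0,0,255],[0,0,0.01,0,0,0,255]]]' 60 | sed -n 2,4p
```

```text
eef_pos: [0.4255, -0.1871, 0.0743]
ee_rot: [3.142, 0.0, -0.032]
force: [-0.0, -0.2, -5.7]
eef_pos: [0.4256, -0.1872, 0.073]
ee_rot: [3.141, -0.0, -0.032]
force: [-1.0, -0.3, -4.9]
eef_pos: [0.4257, -0.1871, 0.073]
ee_rot: [3.141, -0.0, -0.031]
force: [-4.4, 3.6, 7.7]
```

On the mat. Releasing and backing straight up.

```bash
python3 -m handwheel '[[[0,0,-0.01,0,0,0,200],[0,0,-0.01,0,0,0,150],[0,0,-0.01,0,0,0,120],[0,0,-0.01,0,0,0,100],[0,0,-0.01,0,0,0,80]]]' 20 | sed -n 2,6p
python3 -m handwheel '[[[0,0,0,0,0,0,80],[0,0,-0.1,0,0,0,80],[0,0,-0.3,0,0,0,80],[0,0,-0.6,0,0,0,80],[0,0,-1,0,0,0,80]]]' 20 | sed -n 2,6p
python3 -m handwheel '[[[0,0,-0.5,0,0,0,80],[0,0,-1,0,0,0,80],[0,0,-1,0,0,0,80]]]' 20
python3 - <<'E'
from h import *
import cv2
np.set_printoptions(precision=4,suppress=True)
s=arm.get_state();f=cams.grab_frame('wrist');cv2.imwrite('pics/w9.png',f)
h=cv2.cvtColor(f,cv2.COLOR_BGR2HSV)
g=((h[...,0]>50)&(h[...,0]<80)&(h[...,1]>120)&(h[...,2]>60)).astype(np.uint8);g[280:]=0;g[:60]=0;g[:,:200]=0;g[:,460:]=0
q=cv2.boundingRect(g);print('mat box',q)
row=f[200].astype(int);print('green cols row200',np.flatnonzero(np.diff(g[200]))); print('green rows col 300/380',np.flatnonzero(np.diff(g[:,300]))[:6],np.flatnonzero(np.diff(g[:,380]))[:6])
w=((h[...,1]<45)&(h[...,2]>150))[120:300,280:380].sum();b=((h[...,0]>12)&(h[...,0]<28)&(h[...,1]>110)&(h[...,2]>130))[100:270,270:400].sum();print('brass',b)
a=cv2.imread('pics/w1.png');t=a[100:290,240:420];r=cv2.matchTemplate(f,t,cv2.TM_CCOEFF_NORMED);print(cv2.minMaxLoc(r))
print(s['eef_pos'],s['force'])
E
```

```text
eef_pos: [0.4256, -0.1871, 0.0728]
ee_rot: [3.142, 0.0, -0.032]
force: [0.3, -0.1, 0.2]
width: 0.0534
gripper_force: 0.0
eef_pos: [0.4251, -0.1871, 0.1538]
ee_rot: [3.142, 0.001, -0.032]
force: [0.4, -0.2, 0.4]
width: 0.0603
gripper_force: 0.0
t: 28.92
eef_pos: [0.4275, -0.1875, 0.2367]
ee_rot: [3.141, -0.007, -0.031]
force: [-0.7, -0.4, -0.7]
width: 0.0604
gripper_force: 0.0
mat box (227, 110, 182, 162)
green cols row200 [229 232 249 267 368 386 403 406]
green rows col 300/380 [110 130] [110 131 138 258]
brass 40
(-0.3291780352592468, 0.6687629222869873, (186, 74), (219, 111))
[ 0.4275 -0.1875  0.2367] [-0.7358 -0.3866 -0.6759]
```

The sieve sits centred, with equal green margins of columns 229–232 and 403–406 on either side. No brass is left in it and the gripper is clear. Handing in.

```bash
python3 -m handwheel '[[[0,0,0,0,0,0,80],[0,0,0,0,0,0,80],[0,0,0,0,0,0,80]]]' 20 | sed -n 1,4p
python3 -c "
from station import arm
print(arm.job_done())"
```

```text
t: 29.35
eef_pos: [0.4252, -0.1871, 0.2322]
ee_rot: [3.142, 0.001, -0.032]
force: [-0.4, -0.1, 0.4]
the job is handed in; nothing more can be done
None
```

The job is handed in at 29.4 s: all four brass pins are in the blue tray, and the sieve stands released on the middle of the green mat with only the two white rollers in it.

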